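# Skewer the drilled blocks and rack them

## Task

Take the skewer by its handle out of its stand, thread it through the three blocks in the trough and push on gently until they are closed up on the collar and you feel the sprung stop at the far end just begin to give, without forcing it. Then lift all three blocks out together on the skewer, without touching them with the gripper, and lay the loaded skewer gently back in its stand, seated in both forks with the blocks hanging between the collar and the far fork. Leave the glue bottle, the tin and the timer box where they are.

Things in the scene. Friction and masses are not known exactly. Their poses are not given: they have to be found in the camera images.
- skewer: skewer, 215 mm long, 0.18 kg, lying level in its stand at the start. Origin: centre of its black handle, on the skewer's axis; +x along the skewer to its tip, z up. Handle from x = -35 to 30 mm, 20 wide (y), 22 tall (z): grip it at the origin from above, fingers closing along y. Then a square steel neck 12 x 12 mm, from x = 30 to 85 mm
- skewer_collar (a point): centre of the front face of the skewer's round collar (diameter 30, 6 thick), 91 mm from the skewer's origin along +x; axes as the skewer. The blocks come to rest against this face
- skewer_tip (a point): end of the skewer's point, 180 mm from the skewer's origin along +x. The rod before the collar is round, diameter 12, up to 165 mm; from there the point tapers to diameter 4
- stand: fixed stand: grey base plate 150 x 70 mm, 8 high, with two blue forked posts, 79 high and 10 thick, at x = 45 mm (carries the neck) and x = 154 mm (carries the rod beyond the blocks; near face at 149). Origin on the bench below the place of the handle centre; +x along the lying skewer to its tip, z up. Slots open at the top, 14.5 wide, mouths flared
- stand_seat (a point): point in the stand where the skewer's origin lies when the skewer is seated, 62 mm above the bench; axes as the stand
- trough: fixed trough with an aluminium U channel in which the blocks stand on edge. Origin on the bench; +x along the channel, the way the skewer goes in; z up. Channel from x = -50 to 75 mm, side walls up to 50 mm above the bench; At its far end a red U-shaped pad, open at the top (gap 22 mm), on spblocks before a grey U block: the sprung stop
- trough_axis (a point): point on the axis of the block holes above the trough's origin, 62 mm above the bench; axes as the trough. The sprung stop's place is not measured and differs: the face of its pad lies anywhere from 29 to 57 mm along +x from here. It begins to yield at 5 N and takes 4 N more per mm. The skewer's point passes through the pad's gap and lifts out upward
- block_a: yellow square block, 50 x 50 mm, round hole of diameter 15, 16 mm thick, 50 g, standing on edge in the trough: the first of three that the skewer meets. Origin at its centre; x along the hole
- block_b: orange block of the same size, the middle one. Origin at its centre; x along the hole
- block_c: blue block of the same size, the last one, nearest to the stop. Origin at its centre; x along the hole
- glue: bystander: small bottle with a red cap, diameter 40, 95 mm high; origin at the centre of its underside
- tin: bystander: grey tin with bolts, diameter 85, 36 mm high; origin at the centre of its underside
- timer: bystander: white timer box with a black thumb wheel, 72 x 93 mm, 48 high; origin at the centre of its underside
Not all that is in view belongs to the job. Several things have the shape of the block_c; the one meant has the colours described above.

How it is judged:
By the outcome, as a careful person would: the job done as asked, in the order asked, and still so for the second after the job is handed in, with the robot touching nothing.
It also fails if it takes over 72 s, if anything falls off the work surface, if the arm or the gripper's body presses on something with over 40 N, if the wrist force passes 120 N, or if a joint passes its speed limit or range.

## Robot

A 7-joint arm with a two-finger parallel gripper is mounted at the origin on a cart in front of the work surface, level with it; the furniture and walls round the work are solid. World frame = base frame: x ahead of the robot, y to its left, z up, the work surface at z = 0. Lengths are in m, angles in rad, forces in N, time in s.
With the tool pointing down it reaches from about 0.4 to 0.85 m from the base axis. Payload 10.4 kg.
Tool frame: the origin (TCP) lies at the very end of the fingers, on their centre line; the grasp point (between the pads) lies 19 mm behind it (manip.tcp_to_grasp is the z of the grasp point in the tool frame, in m); z points along the fingers, x is the direction in which the jaws open and shut, and the axes are right-handed (so a half turn about z gives the same grasp; the last joint's range is limited). The gripper opens to 85 mm and grips with 20 to 120 N. Pads are 22 mm wide; open, the fingers measure 114 mm over their backs; the gripper's body (76 mm by 85 mm) begins 54 mm behind the grasp point. The pads swing forward as they close: fully open they stand 13 mm farther back than shut.
Start: joints at [-1.292, 0.332, -0.065, 1.46, 0.022, 1.35, -0.088], TCP at [0.186, 0.597, 0.196] pointing down, gripper open.
Joint ranges: [-2.6, 2.6], [-0.5, 2.12], [-1.47, 1.34], [0.16, 2.42], [-1.27, 4.41], [0.06, 2.06], [-2.6, 2.6]. Speed limits (rad/s): [2.22, 2.22, 2.79, 2.79, 3.14, 3.14, 3.14].

## Interface

Orientations are given as a unit quaternion [x, y, z, w].
In Python, from workcell import manip gives the robot as it stands.
- The arm moves only by the tool servo_tool, never from a script. Its argument "moves" is a list of rows, each an object with "travel": the shift along the tool's x, y, z in mm, a list of three; "dr": the turn, a rotation vector about the tool's x, y, z in degrees, a list of three. A call has 1 to 12 rows; each row shifts and turns the commanded pose from where the row before left it, along the tool's axes as they then stand; what a row does not reach is not made up. A row lasts 1/8 s, in which the tool goes at most 62.5 mm and 10.7 degrees, less where a joint would pass 70% of its speed; a pose out of reach is approached as far as the arm can. A call is refused whole if a number of a shift passes 62.5 or a number of a turn 10.7, either way. A call with a gripper value outside its range is refused whole. "claw" is the closure, from 0 (fully open) to 1 (shut), set as the call begins (left out, the last holds). The fingers move at their own pace and stop on an object; "squeeze" is the grip in N (left out, the last holds). Time passes only in rows, so rows that do not move let the fingers close. It gives the time, the measured TCP pose, the force and the opening at its end, in the units of the state.
- manip.get_obs(): the state, without advancing time (a new reading comes with each control period).
- manip.camera(name): name is "scene" or "top" or "wrist"; returns the picture (480x640x3 uint8, blue, green, red); there is no depth.
- manip.calibration(name): a dict with "intrinsics" (3x3 intrinsics, pixels), "view" (4x4, takes a point from world to camera coordinates). Camera axes: x right, y down, z forward; pixel columns grow to the right and rows downward; lengths in m; the calibration is good to about 2 mm. A picture is of the moment at which its call begins: read the wrist's pose just before it. calibration takes no time and is no camera call; for the wrist camera it gives the pose at the moment of the call.
- manip.hand_in(): hands the job in, once; it reports no verdict.
The state is a dict: "clock": time; "joint_pos": joint angles; "joint_velocities": joint speeds; "tau": joint torques, N m; "position": TCP position; "ee_rot": TCP orientation; "ft_force": force on the tool from outside, world axes, zero at the start; "torque": the same for the moment, N m; "grip_width": opening from 0.0 (shut) to 1.0 (fully open).
Only numpy, scipy, OpenCV 4.12 (cv2) and the standard library are available. Lean on these libraries where they do the work, as an engineer would, in place of code of your own. Each camera call takes 0.05 s, during which the arm holds its last target. There are 200 camera calls.

## Working session

There is one attempt and no reset: what is moved stays moved. The work goes in short steps, Python scripts to look and compute and a tool call to move; the robot and the scene stay as the last step left them, time stands still between calls to the robot, and variables do not carry over. Pictures are saved under pics/ and viewed, on a budget of 10 in all, crops included, one or two more only if the job needs it, and the job is handed in when it is done.

Besides the shell and the picture viewer there is one more tool, called after "Call:" by a JSON object that holds its "fn" and its "kwargs", one argument or row to a line. servo_tool: Moves the arm, as the interface text tells. Its arguments: {"type":"object","properties":{"moves":{"type":"array","items":{"type":"object","properties":{"travel":{"type":"array","items":{"type":"number"}},"dr":{"type":"array","items":{"type":"number"}}}}},"claw":{"type":"number"},"squeeze":{"type":"number"}},"required":["moves"]}

```bash
mkdir -p pics; ls
python3 - <<'E'
from workcell import manip
import cv2,numpy as np
np.set_printoptions(precision=4,suppress=True)
o=manip.get_obs();print(o)
for n in("scene","top"):
    cv2.imwrite(f"pics/{n}0.png",manip.camera(n));c=manip.calibration(n);print(n,c["intrinsics"],c["view"])
print(manip.tcp_to_grasp)
E
```

```text
pics
{'clock': 0.0, 'joint_pos': array([-1.2916,  0.3329, -0.0647,  1.4609,  0.0216,  1.3499, -0.0885]), 'joint_velocities': array([-0.001 ,  0.0015,  0.0008,  0.0013,  0.0007,  0.0009,  0.0019]), 'tau': array([ -0.0013, -62.5451,   0.0481, -39.1601,   0.0161,   0.01  ,
         0.    ]), 'position': array([0.1857, 0.5963, 0.1955]), 'ee_rot': array([ 0.8054,  0.5928, -0.0005,  0.0004]), 'ft_force': array([ 0.5722, -1.6111, -0.2375]), 'torque': array([-0.03  ,  0.0179,  0.0221]), 'grip_width': 1.0012741734446653}
scene [[597.9479   0.     324.0057]
 [  0.     597.9479 239.5225]
 [  0.       0.       1.    ]] [[ 0.8535 -0.5208 -0.0163 -0.3307]
 [-0.3988 -0.6328 -0.6637  0.3173]
 [ 0.3353  0.573  -0.7478  1.2491]
 [ 0.      0.      0.      1.    ]]
top [[554.5361   0.     323.9429]
 [  0.     554.5361 238.5359]
 [  0.       0.       1.    ]] [[ 0.0799 -0.9968  0.0077  0.1119]
 [-0.9737 -0.0797 -0.2137  0.4792]
 [ 0.2136  0.0096 -0.9769  1.3219]
 [ 0.      0.      0.      1.    ]]
-0.0187
```

View pics/top0.png

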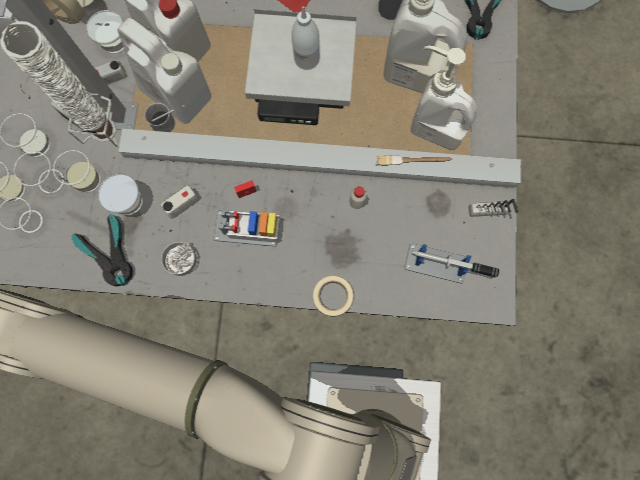

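View pics/scene0.png

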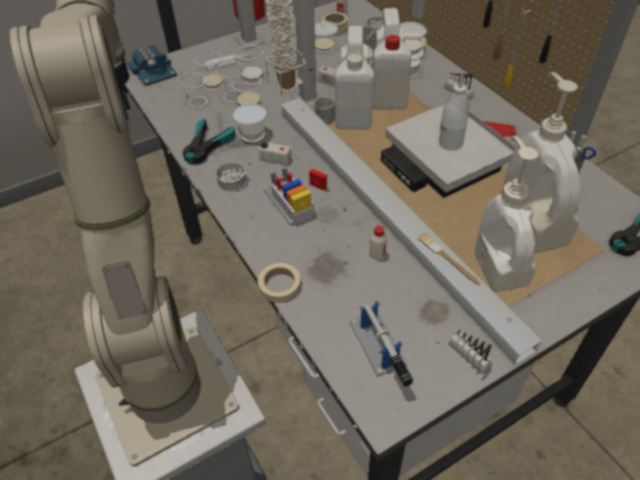

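Top view: the skewer handle is at (485,269) with its tip at (420,255). In the trough, yellow is at (271,224), orange at (263,223) and blue at (253,222), with the red pad at (233,222). Things that could be mistaken for these:
- **Red block:** (245,188), block-shaped but red and outside the trough.
- **Rack:** (490,208), not the stand.
- **Handles:** the pliers and brush handles, not the skewer.

I choose the items in the stand and trough, and check them in one close crop.

Run:
```python
import cv2,numpy as np
t=cv2.imread("pics/top0.png");s=cv2.imread("pics/scene0.png")
def c(im,x,y,w,h,k=4): return cv2.resize(im[y:y+h,x:x+w],None,fx=k,fy=k,interpolation=cv2.INTER_CUBIC)
a=np.hstack([c(t,205,195,100,60),c(t,402,230,100,60)])
b=np.hstack([c(s,250,155,100,90),c(s,335,297,100,90)])
cv2.imwrite("pics/crop1.png",np.vstack([a,b]))
```

```text
(no output)
```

View pics/crop1.png

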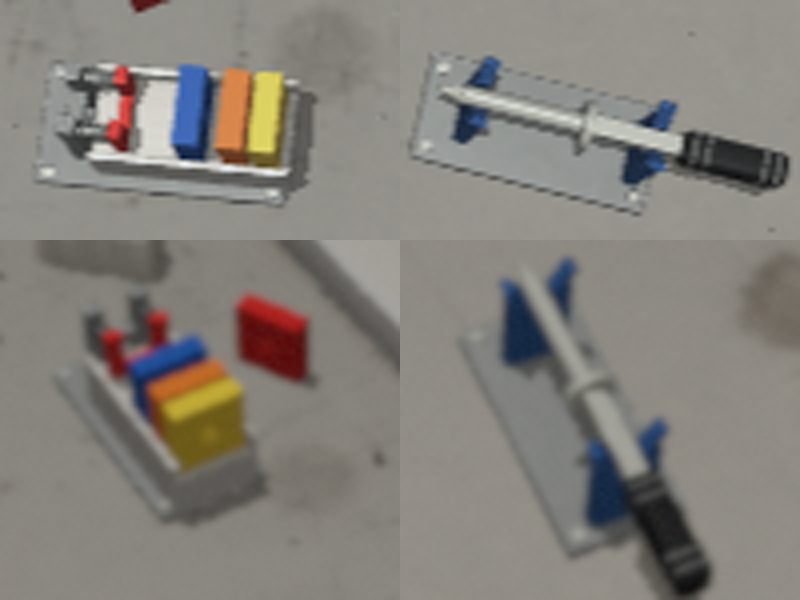

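The crop confirms the choice: yellow, orange and blue stand in the trough with the pad at the left. The skewer in its stand has its tip at top-view (412.7,253) and its handle from (472,266.7) to (499,271.7).

```bash
cat > h.py <<'E'
import numpy as np,cv2
from workcell import manip
from scipy.spatial.transform import Rotation as R
np.set_printoptions(precision=4,suppress=True)
def ray(c,px,z):
    K,V=np.array(c["intrinsics"]),np.array(c["view"]);px=np.atleast_2d(px).astype(float)
    d=np.c_[px,np.ones(len(px))]@np.linalg.inv(K).T@V[:3,:3]; o=-V[:3,:3].T@V[:3,3]
    return o+d*((z-o[2])/d[:,2])[:,None]
def proj(c,P):
    K,V=np.array(c["intrinsics"]),np.array(c["view"]);q=(np.atleast_2d(P)@V[:3,:3].T+V[:3,3])@K.T
    return q[:,:2]/q[:,2:]
def tocmd(p,yaw_x=None):
    "shift in tool axes mm from measured pose to p"
    o=manip.get_obs();r=R.from_quat(o["ee_rot"]);print("shift mm",r.inv().apply(np.array(p)-o["position"])*1e3)
    if yaw_x is not None:
        Z=np.array([0,0,-1.]);X=np.array([np.cos(yaw_x),np.sin(yaw_x),0]);
        best=min((R.from_matrix(np.c_[s*X,np.cross(Z,s*X),Z]) for s in(1,-1)),key=lambda q:(r.inv()*q).magnitude())
        print("turn deg",np.degrees((r.inv()*best).as_rotvec()))
E
python3 - <<'E'
from h import *
c=manip.calibration("top")
print("handle",ray(c,[[472,266.7],[499,271.7]],.073),"tip",ray(c,[412.7,253],.062))
print("yellow/orange/blue top",ray(c,[[272,224.5],[263.5,223.5],[253,222]],.087))
print("pad",ray(c,[235,222],.075))
o=manip.get_obs();r=R.from_quat(o["ee_rot"]);print(r.as_matrix())
w=manip.calibration("wrist");V=np.array(w["view"]);print(w["intrinsics"],V);C=-V[:3,:3].T@V[:3,3];print("cam in tool",r.inv().apply(C-o["position"]))
E
```

```text
handle [[ 0.4236 -0.2119  0.073 ]
 [ 0.4167 -0.2772  0.073 ]] tip [[ 0.4479 -0.0691  0.062 ]]
yellow/orange/blue top [[0.4852 0.2781 0.087 ]
 [0.486  0.2988 0.087 ]
 [0.4877 0.3246 0.087 ]]
pad [[0.4869 0.3701 0.075 ]]
[[ 0.2973  0.9548 -0.0003]
 [ 0.9548 -0.2973 -0.0012]
 [-0.0013  0.0001 -1.    ]]
[[360.0171   0.     320.8703]
 [  0.     360.0171 245.7555]
 [  0.       0.       1.    ]] [[ 0.2976  0.9547 -0.0018 -0.6231]
 [ 0.9218 -0.2869  0.2609 -0.0336]
 [ 0.2486 -0.0793 -0.9654  0.3787]
 [ 0.      0.      0.      1.    ]]
cam in tool [-0.0011 -0.0661 -0.1776]
```

Call:
{"fn": "servo_tool", "kwargs": {
  "moves": [
    {"dr": [0, 0, 10.7]},
    {"dr": [0, 0, 10.7]},
    {"dr": [0, 0, 10.7]},
    {"dr": [0, 0, 10.7]},
    {"dr": [0, 0, 10.7]},
    {"dr": [0, 0, 10.7]},
    {"dr": [0, 0, 10.7]}
  ],
  "claw": 0
}}

```text
$.moves[0]: bad value
```

Call:
{"fn": "servo_tool", "kwargs": {
  "moves": [
    {"travel": [30, 33, 4]},
    {"travel": [30, 33, 4]},
    {"travel": [30, 33, 4]},
    {"travel": [30, 33, 4]},
    {"travel": [30, 33, 4]},
    {"travel": [30, 33, 4]},
    {"travel": [30, 33, 4]},
    {"travel": [30, 33, 4]},
    {"travel": [30, 33, 4]},
    {"travel": [30, 33, 0]},
    {"travel": [0, 0, 0]}
  ]
}}

```text
$.moves[0]: bad value
```

Run:
```python
from h import *
c=manip.calibration("wrist");o=manip.get_obs();print(o["position"],R.from_quat(o["ee_rot"]).as_matrix(),o["ft_force"])
im=manip.camera("wrist");cv2.imwrite("pics/w1.png",im)
np.save("w1.npy",{k:np.array(v) for k,v in c.items() if k in("intrinsics","view")},allow_pickle=True)
```

```text
[0.1857 0.5964 0.1956] [[ 0.2973  0.9548 -0.0003]
 [ 0.9548 -0.2973 -0.0012]
 [-0.0013  0.0001 -1.    ]] [-0.208  -0.1622 -0.3176]
```

View pics/w1.png

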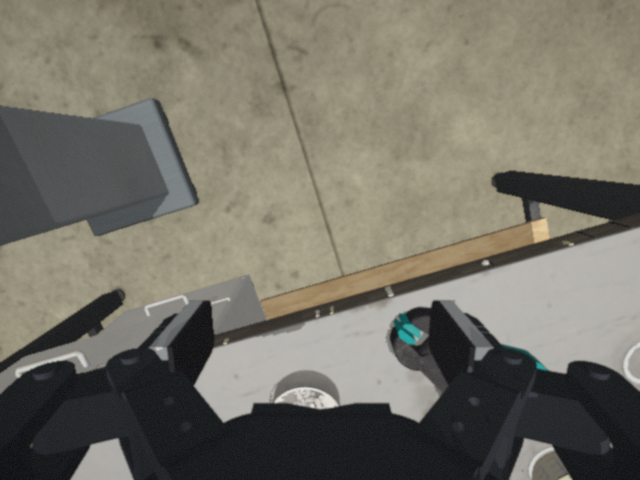

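The wrist view is still from the start pose, because both moves were refused: each row needs both keys. The gripper fills the bottom of the picture, so the clear view lies towards tool -y.

Call:
{"fn": "servo_tool", "kwargs": {
  "moves": [
    {"travel": [0, 0, 0], "dr": [0, 0, 10.7]},
    {"travel": [0, 0, 0], "dr": [0, 0, 10.7]},
    {"travel": [0, 0, 0], "dr": [0, 0, 10.7]},
    {"travel": [0, 0, 0], "dr": [0, 0, 10.7]},
    {"travel": [0, 0, 0], "dr": [0, 0, 10.7]},
    {"travel": [0, 0, 0], "dr": [0, 0, 10.7]},
    {"travel": [0, 0, 0], "dr": [0, 0, 10.7]}
  ],
  "claw": 0
}}

```text
clock: 1.02
position: [0.1857, 0.5966, 0.196]
ee_rot: [1.0, -0.022, -0.0, 0.0]
ft_force: [-0.3, -0.4, 1.0]
grip_width: 1.001
```

Call:
{"fn": "servo_tool", "kwargs": {
  "moves": [
    {"travel": [30, 35, 4], "dr": [0, 0, 0]},
    {"travel": [30, 35, 4], "dr": [0, 0, 0]},
    {"travel": [30, 35, 4], "dr": [0, 0, 0]},
    {"travel": [30, 35, 4], "dr": [0, 0, 0]},
    {"travel": [30, 35, 4], "dr": [0, 0, 0]},
    {"travel": [30, 35, 4], "dr": [0, 0, 0]},
    {"travel": [30, 35, 4], "dr": [0, 0, 0]},
    {"travel": [30, 35, 4], "dr": [0, 0, 0]},
    {"travel": [30, 35, 4], "dr": [0, 0, 0]},
    {"travel": [30, 35, 0], "dr": [0, 0, 0]},
    {"travel": [0, 0, 0], "dr": [0, 0, 0]}
  ]
}}

```text
clock: 2.4
position: [0.4741, 0.2319, 0.1603]
ee_rot: [1.0, -0.022, 0.0, 0.001]
ft_force: [-0.5, 0.4, 0.5]
grip_width: 1.001
```

```bash
cat >> h.py <<'E'
def snap(name):
    c=manip.calibration("wrist");o=manip.get_obs();r=R.from_quat(o["ee_rot"]);x=r.as_matrix()[:,0]
    im=manip.camera("wrist");cv2.imwrite(f"pics/{name}.png",im)
    np.savez(name+".npz",intrinsics=c["intrinsics"],view=c["view"],pos=o["position"],rot=o["ee_rot"])
    print(o["clock"],o["position"],"toolx yaw",np.degrees(np.arctan2(x[1],x[0])),o["ft_force"]);return im
E
python3 -c "
from h import *
snap('w2')"
```

```text
2.4 [0.4741 0.2319 0.1603] toolx yaw -2.547742022146989 [-0.4679  0.3673  0.4599]
```

View pics/w2.png

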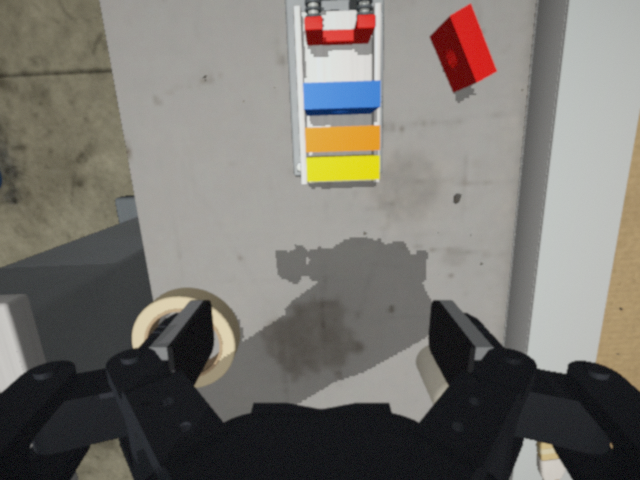

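The wrist view shows yellow at (343,168), orange at (343,138), blue at (342,97), the pad at (340,33) and the channel walls running vertically.

```bash
cat >> h.py <<'E'
def rects(name,ranges,roi,z):
    c=np.load(name+".npz");im=cv2.imread(f"pics/{name}.png");hsv=cv2.cvtColor(im,cv2.COLOR_BGR2HSV)
    x0,y0,x1,y1=roi
    for n,(lo,hi) in ranges.items():
        m=cv2.inRange(hsv,np.array(lo),np.array(hi));k=np.zeros_like(m);k[y0:y1,x0:x1]=m[y0:y1,x0:x1]
        cs=max(cv2.findContours(k,0,1)[0],key=cv2.contourArea)
        W=ray(c,cs.reshape(-1,2),z)[:,:2]
        (cx,cy),(w,h),a=cv2.minAreaRect((W*1e3).astype(np.float32))
        print(n,"centre",np.round([cx,cy],2),"size",np.round([w,h],2),"ang",round(a,2))
E
python3 - <<'E'
from h import *
rects("w2",{"yellow":((24,150,170),(34,255,255)),"orange":((8,150,170),(20,255,255)),"blue":((100,150,150),(125,255,255))},(290,70,400,200),.087)
rects("w2",{"padtop":((0,150,190),(5,255,255))},(290,0,400,60),.075)
# channel wall edges
c=np.load("w2.npz");im=cv2.imread("pics/w2.png");g=cv2.cvtColor(im,cv2.COLOR_BGR2GRAY)
for r in (60,70,122,125,127,155,175): print(r,list(g[r,286:312]),list(g[r,368:392]))
hsv=cv2.cvtColor(im,cv2.COLOR_BGR2HSV); print(hsv[0:60:3,314].tolist())
E
```

```text
yellow centre [490.8  283.24] size [16.21 48.42] ang 88.84
orange centre [490.97 302.27] size [15.15 48.06] ang 89.45
blue centre [491.85 329.17] size [15.67 47.7 ] ang 89.5
padtop centre [490.61 367.12] size [ 5.97 18.97] ang 89.33
60 [np.uint8(152), np.uint8(148), np.uint8(149), np.uint8(160), np.uint8(173), np.uint8(177), np.uint8(177), np.uint8(176), np.uint8(173), np.uint8(174), np.uint8(200), np.uint8(218), np.uint8(223), np.uint8(223), np.uint8(219), np.uint8(203), np.uint8(163), np.uint8(142), np.uint8(161), np.uint8(197), np.uint8(216), np.uint8(222), np.uint8(223), np.uint8(224), np.uint8(224), np.uint8(224)] [np.uint8(216), np.uint8(214), np.uint8(210), np.uint8(187), np.uint8(146), np.uint8(132), np.uint8(180), np.uint8(213), np.uint8(222), np.uint8(220), np.uint8(216), np.uint8(207), np.uint8(186), np.uint8(165), np.uint8(150), np.uint8(145), np.uint8(150), np.uint8(158), np.uint8(160), np.uint8(161), np.uint8(161), np.uint8(160), np.uint8(161), np.uint8(163)]
70 [np.uint8(158), np.uint8(157), np.uint8(148), np.uint8(154), np.uint8(169), np.uint8(175), np.uint8(177), np.
[... 4015 characters left out ...]
, np.uint8(204), np.uint8(204), np.uint8(204)] [np.uint8(198), np.uint8(199), np.uint8(198), np.uint8(198), np.uint8(197), np.uint8(197), np.uint8(197), np.uint8(198), np.uint8(197), np.uint8(198), np.uint8(196), np.uint8(184), np.uint8(161), np.uint8(147), np.uint8(146), np.uint8(141), np.uint8(144), np.uint8(144), np.uint8(143), np.uint8(145), np.uint8(145), np.uint8(145), np.uint8(144), np.uint8(143)]
[[99, 18, 100], [48, 7, 178], [80, 5, 141], [45, 4, 129], [45, 5, 187], [177, 49, 119], [2, 186, 219], [2, 182, 221], [2, 179, 221], [1, 175, 221], [2, 222, 138], [2, 226, 104], [1, 228, 102], [2, 223, 103], [2, 223, 104], [3, 47, 129], [15, 3, 147], [30, 5, 149], [30, 3, 155], [50, 4, 209]]
```

Run:
```python
from h import *
c=np.load("w2.npz");im=cv2.imread("pics/w2.png");g=cv2.GaussianBlur(cv2.cvtColor(im,cv2.COLOR_BGR2GRAY),(1,5),0).astype(float)
L=[];Rr=[]
for r in list(range(50,78,2)):
    d=np.diff(g[r]); 
    def edge(a,b,s):
        k=np.arange(a,b);w=np.clip(s*d[a:b],0,None)**2;return (k*w).sum()/w.sum()+.5
    L.append((edge(293,300,1),r));Rr.append((edge(376,384,-1),r))
for r in range(145,174,3):
    d=np.diff(g[r]);L.append((edge(296,304,1),r));
for r in range(145,174,3):
    d=np.diff(g[r]);Rr.append((edge(376,384,-1),r))
for n,e in(("L",L),("R",Rr)):
    W=ray(c,e,.05)[:,:2]*1e3;p=np.polyfit(W[:,1],W[:,0],1);print(n,W[[0,13,14,-1]],"yaw",90-np.degrees(np.arctan(p[0])),"x@283,329,367",np.polyval(p,[283,329,367]),"res",np.std(W[:,0]-np.polyval(p,W[:,1])))
```

```text
L [[461.2544 365.8667]
 [461.1371 348.6158]
 [460.4508 299.7992]
 [460.0365 279.3915]] yaw 88.68015308305607 x@283,329,367 [459.4912 460.5511 461.4266] res 0.5472540805442628
R [[522.613  363.1169]
 [522.1572 345.8789]
 [522.7002 297.0008]
 [521.8862 276.6084]] yaw 89.80798231282223 x@283,329,367 [522.1269 522.281  522.4084] res 0.1673695805042925
```

Call:
{"fn": "servo_tool", "kwargs": {
  "moves": [
    {"travel": [0, 0, 0], "dr": [0, 0, 6.5]},
    {"travel": [2, 54, 0], "dr": [0, 0, 0]},
    {"travel": [2, 54, 0], "dr": [0, 0, 0]},
    {"travel": [2, 54, 0], "dr": [0, 0, 0]},
    {"travel": [2, 54, 0], "dr": [0, 0, 0]},
    {"travel": [2, 54, 0], "dr": [0, 0, 0]},
    {"travel": [2, 54, 0], "dr": [0, 0, 0]},
    {"travel": [2, 54, 0], "dr": [0, 0, 0]},
    {"travel": [2, 54, 0], "dr": [0, 0, 0]},
    {"travel": [2, 54, 0], "dr": [0, 0, 0]},
    {"travel": [2, 54, 0], "dr": [0, 0, 0]},
    {"travel": [0, 0, 0], "dr": [0, 0, 0]}
  ]
}}

```text
clock: 3.95
position: [0.4094, -0.3039, 0.1602]
ee_rot: [0.997, -0.078, -0.001, 0.001]
ft_force: [-0.1, 1.5, -0.5]
grip_width: 0.999
```

```bash
python3 -c "
from h import *
snap('w3')"
```

```text
3.95 [ 0.4094 -0.3039  0.1602] toolx yaw -8.922187209367273 [-0.1232  1.4642 -0.5062]
```

View pics/w3.png

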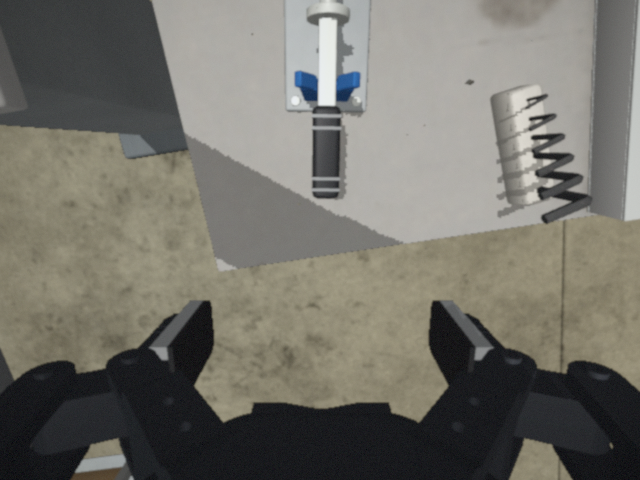

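The view shows the handle from (326,107) to (326,198), the neck above it at x≈328, and the near fork at (328,85).

Run:
```python
from h import *
c=np.load("w3.npz");im=cv2.imread("pics/w3.png");g=cv2.cvtColor(im,cv2.COLOR_BGR2GRAY).astype(float)
def edges(r,a,m,b,s):
    d=s*np.diff(g[r])
    f=lambda a,b,s:(lambda k,w:(k*w).sum()/w.sum()+.5)(np.arange(a,b),np.clip(s*d[a:b],0,None)**2)
    return f(a,m,1),f(m,b,-1)
out=[]
for n,rows,z,(a,m,b),s in(("handle",list(range(135,172,4)),.066,(306,326,346),-1),("neck",range(26,66,4),.066,(310,328,341),1)):
    e=[edges(r,a,m,b,s) for r in rows]
    l=ray(c,[(x[0],r) for x,r in zip(e,rows)],z)[:,:2]*1e3;q=ray(c,[(x[1],r) for x,r in zip(e,rows)],z)[:,:2]*1e3
    mid=(l+q)/2;out.append(mid);print(n,mid[[0,-1]],"width",np.linalg.norm(l-q,axis=1).mean())
M=np.vstack(out);p=np.polyfit(M[:,1],M[:,0],1);print("axis yaw",90-np.degrees(np.arctan(p[0])),"res",np.std(M[:,0]-np.polyval(p,M[:,1])))
yaw=np.arctan2(1,p[0]);d=np.array([np.cos(yaw),np.sin(yaw)])
# handle ends along the centre column
e1=ray(c,[[326.5,107],[326,198]],.070)[:,:2]*1e3;print("ends",e1)
s=np.array([d@x for x in e1]);print("length",s[0]-s[1])
off=np.array([np.polyval(p,0),0.]);t=s.mean()+2.5-d@off;O=off+t*d;print("origin",O)  # mid of handle at x=-2.5
tocmd([O[0]/1e3,O[1]/1e3,.15],yaw-np.pi/2)
```

```text
handle [[ 424.0747 -231.446 ]
 [ 420.4113 -256.6652]] width 20.53857114226706
neck [[ 435.7101 -162.5383]
 [ 432.1334 -184.203 ]] width 11.70948748844605
axis yaw 80.70619671083749 res 0.17884962320815873
ends [[ 427.1433 -213.1584]
 [ 417.1611 -275.8438]]
length 63.474649794981985
origin [ 422.6709 -242.0527]
shift mm [  3.2867 -60.842    9.8852]
turn deg [0.0505 0.0687 0.5006]
```

Call:
{"fn": "servo_tool", "kwargs": {
  "moves": [
    {"travel": [1.6, -30.5, 0], "dr": [0, 0, 0.4]},
    {"travel": [1.6, -30.5, 0], "dr": [0, 0, 0]},
    {"travel": [0, 0, 20], "dr": [0, 0, 0]},
    {"travel": [0, 0, 20], "dr": [0, 0, 0]},
    {"travel": [0, 0, 20], "dr": [0, 0, 0]},
    {"travel": [0, 0, 20], "dr": [0, 0, 0]},
    {"travel": [0, 0, 20], "dr": [0, 0, 0]},
    {"travel": [0, 0, 12], "dr": [0, 0, 0]},
    {"travel": [0, 0, 5], "dr": [0, 0, 0]},
    {"travel": [0, 0, 0], "dr": [0, 0, 0]}
  ]
}}

```text
clock: 5.25
position: [0.4231, -0.2411, 0.0434]
ee_rot: [0.997, -0.079, 0.0, -0.0]
ft_force: [0.3, -0.3, 0.4]
grip_width: 0.994
```

Call:
{"fn": "servo_tool", "kwargs": {
  "moves": [
    {"travel": [0, 0, 0], "dr": [0, 0, 0]},
    {"travel": [0, 0, 0], "dr": [0, 0, 0]},
    {"travel": [0, 0, 0], "dr": [0, 0, 0]},
    {"travel": [0, 0, 0], "dr": [0, 0, 0]},
    {"travel": [0, 0, 0], "dr": [0, 0, 0]},
    {"travel": [0, 0, 0], "dr": [0, 0, 0]},
    {"travel": [0, 0, 0], "dr": [0, 0, 0]},
    {"travel": [0, 0, 0], "dr": [0, 0, 0]}
  ],
  "claw": 0.6,
  "squeeze": 20
}}

```text
clock: 6.25
position: [0.4229, -0.2415, 0.0433]
ee_rot: [0.997, -0.079, -0.0, -0.0]
ft_force: [0.1, 0.3, 0.0]
grip_width: 0.401
```

Call:
{"fn": "servo_tool", "kwargs": {
  "moves": [
    {"travel": [0, 0, 0], "dr": [0, 0, 0.2]},
    {"travel": [0, 0, 0], "dr": [0, 0, 0]},
    {"travel": [0, 0, 0], "dr": [0, 0, 0]},
    {"travel": [0, 0, 0], "dr": [0, 0, 0]},
    {"travel": [0, 0, 0], "dr": [0, 0, 0]}
  ],
  "claw": 1.0,
  "squeeze": 25
}}

```text
clock: 6.88
position: [0.4229, -0.2415, 0.0433]
ee_rot: [0.997, -0.081, -0.0, -0.0]
ft_force: [0.4, 0.5, 0.7]
grip_width: -0.004
```

```bash
python3 -c "
from h import *
o=manip.get_obs();x=R.from_quat(o['ee_rot']).as_matrix();print(o['clock'],o['position'],np.degrees(np.arctan2(x[1,0],x[0,0])),x[:,2],o['ft_force'],o['torque'],o['grip_width'])"
```

```text
6.875 [ 0.4229 -0.2415  0.0433] -9.292682032178876 [-0.      0.0001 -1.    ] [0.4435 0.5213 0.6667] [ 0.0654 -0.0238 -0.0196] -0.003764680927254476
```

The gripper closed fully with nothing between the pads, so I look again.

Run:
```python
from h import *
w=snap('w4');s=manip.camera("scene");cv2.imwrite("pics/s4.png",s)
cs=cv2.resize(s[280:430,310:470],(512,480));cv2.imwrite("pics/c4.png",cv2.resize(np.hstack([w,cs]),(800,334)))
```

```text
6.875 [ 0.4229 -0.2415  0.0433] toolx yaw -9.292682032178876 [0.4435 0.5213 0.6667]
```

View pics/c4.png

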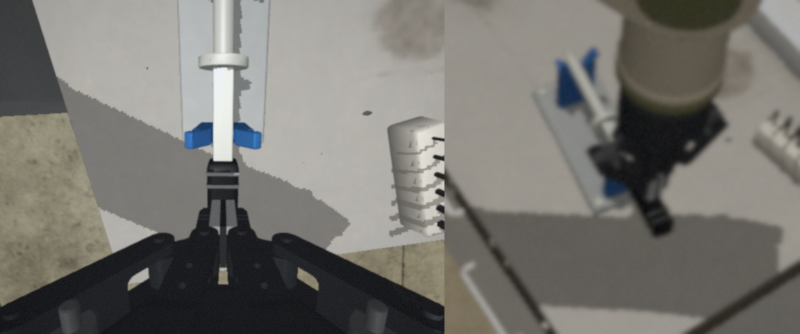

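Run:
```python
import cv2
w=cv2.imread("pics/w4.png");cv2.imwrite("pics/c5.png",cv2.resize(cv2.convertScaleAbs(w[200:430,220:430],alpha=2.2,beta=20),None,fx=2.6,fy=2.6,interpolation=cv2.INTER_CUBIC))
```

```text
(no output)
```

View pics/c5.png

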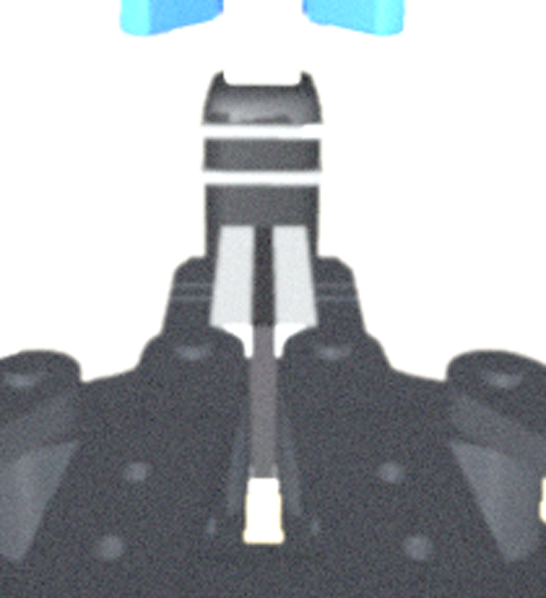

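Run:
```python
from h import *
c=np.load("w4.npz");r=R.from_quat(c["rot"]);p=c["pos"]
def cr(P): return (proj(c,P)-[220,200])*2.6
T=lambda x,y,z:p+r.apply(np.array([x,y,z])/1e3)
for n,q in {"tcp":(0,0,0),"grasp":(0,0,-19),"pad edge near cam at tcp":(0,-11,0),"same at -19":(0,-11,-19),"at -40":(0,-11,-40),"handle front top":(0,-30,-30),"handle back top":(0,35,-30),"L10 x=-20":(10,-20,-26),"R":(-10,-20,-26)}.items(): print(n,cr(T(*q))[0])
o=manip.get_obs();V=manip.calibration("wrist")["view"];C=-V[:3,:3].T@V[:3,3];print(C, r.inv().apply(C-p))
```

```text
tcp [264.1923 199.3082]
grasp [264.4101 235.2953]
pad edge near cam at tcp [264.2002 146.9882]
same at -19 [264.4227 177.8552]
at -40 [264.7332 220.9361]
handle front top [264.6047  88.4318]
handle back top [264.5113 439.8222]
L10 x=-20 [323.7365 140.6192]
R [205.3236 140.6672]
[ 0.433  -0.1774  0.2209] [-0.0004 -0.0648 -0.1776]
```

The picture puts the finger ends about 38 mm above the reported TCP. By projection they are shut just over the handle, at z≈0.08, and the measured handle position still fits. I open, go down 20 mm and test-close gently.

Call:
{"fn": "servo_tool", "kwargs": {
  "moves": [
    {"travel": [0, 0, 0], "dr": [0, 0, 0]},
    {"travel": [0, 0, 0], "dr": [0, 0, 0]},
    {"travel": [0, 0, 0], "dr": [0, 0, 0]},
    {"travel": [0, 0, 0], "dr": [0, 0, 0]},
    {"travel": [0, 0, 5], "dr": [0, 0, 0]},
    {"travel": [0, 0, 5], "dr": [0, 0, 0]},
    {"travel": [0, 0, 5], "dr": [0, 0, 0]},
    {"travel": [0, 0, 5], "dr": [0, 0, 0]},
    {"travel": [0, 0, 0], "dr": [0, 0, 0]}
  ],
  "claw": 0.4,
  "squeeze": 20
}}

```text
clock: 8.1
position: [0.4226, -0.2414, 0.0228]
ee_rot: [0.997, -0.081, -0.0, 0.0]
ft_force: [-0.1, 1.3, -0.5]
grip_width: 0.603
```

Call:
{"fn": "servo_tool", "kwargs": {
  "moves": [
    {"travel": [0, 0, 0], "dr": [0, 0, 0]},
    {"travel": [0, 0, 0], "dr": [0, 0, 0]},
    {"travel": [0, 0, 0], "dr": [0, 0, 0]},
    {"travel": [0, 0, 0], "dr": [0, 0, 0]},
    {"travel": [0, 0, 0], "dr": [0, 0, 0]}
  ],
  "claw": 0.9,
  "squeeze": 20
}}

```text
clock: 8.72
position: [0.4231, -0.2415, 0.0234]
ee_rot: [0.997, -0.081, 0.0, -0.0]
ft_force: [-0.4, 0.4, 2.4]
grip_width: 0.227
```

The width reads 0.227, about 19 mm, so the pads are now on the handle and the finger ends do sit about 38 mm above the reported TCP. I lower to the proper grip depth and close firmly.

Call:
{"fn": "servo_tool", "kwargs": {
  "moves": [
    {"travel": [0, 0, 0], "dr": [0, 0, 0]},
    {"travel": [0, 0, 0], "dr": [0, 0, 0]},
    {"travel": [0, 0, 0], "dr": [0, 0, 0]},
    {"travel": [0, 0, 5], "dr": [0, 0, 0]},
    {"travel": [0, 0, 5], "dr": [0, 0, 0]},
    {"travel": [0, 0, 5], "dr": [0, 0, 0]},
    {"travel": [0, 0, 3], "dr": [0, 0, 0]},
    {"travel": [0, 0, 0], "dr": [0, 0, 0]}
  ],
  "claw": 0.5,
  "squeeze": 20
}}

```text
clock: 9.72
position: [0.4227, -0.2415, 0.005]
ee_rot: [0.997, -0.081, -0.0, -0.0]
ft_force: [0.2, -0.2, 0.7]
grip_width: 0.497
```

Call:
{"fn": "servo_tool", "kwargs": {
  "moves": [
    {"travel": [0, 0, 0], "dr": [0, 0, 0]},
    {"travel": [0, 0, 0], "dr": [0, 0, 0]},
    {"travel": [0, 0, 0], "dr": [0, 0, 0]},
    {"travel": [0, 0, 0], "dr": [0, 0, 0]},
    {"travel": [0, 0, 0], "dr": [0, 0, 0]}
  ],
  "claw": 1.0,
  "squeeze": 70
}}

```text
clock: 10.35
position: [0.4231, -0.2416, 0.0054]
ee_rot: [0.997, -0.081, 0.0, -0.0]
ft_force: [-1.0, -0.7, 4.4]
grip_width: 0.224
```

Run:
```python
from h import *
w=snap('w6');o=manip.get_obs();print(o["grip_width"],o["torque"])
```

```text
10.35 [ 0.4231 -0.2416  0.0054] toolx yaw -9.294953212144522 [-0.9559 -0.681   4.3874]
0.2256315309717897 [0.1305 0.1002 0.0348]
```

View pics/w6.png

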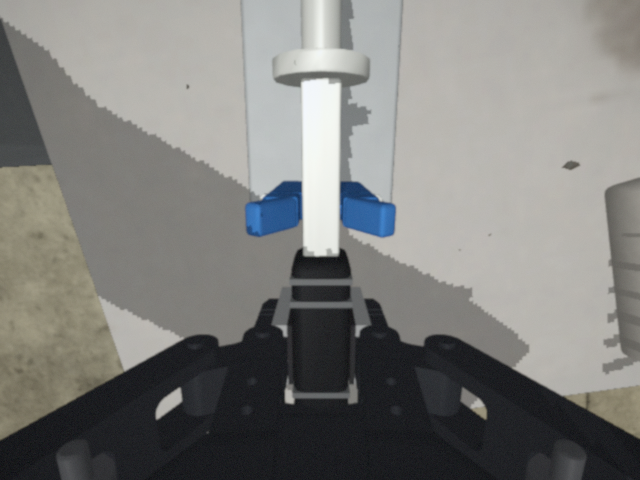

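The grip is good: the fingers are either side of the handle, the neck is at (320,165) and the collar at (320,68). Next I compute the glue position and the path, then lift.

Run:
```python
from h import *
c=manip.calibration("top")
print("glue",ray(c,[359.5,191],.09),"tape",ray(c,[[333,295]],.01),"redblock",ray(c,[245,188],.03))
```

```text
glue [[0.5862 0.0725 0.09  ]] tape [[0.3356 0.1166 0.01  ]] redblock [[0.589  0.3628 0.03  ]]
```

Call:
{"fn": "servo_tool", "kwargs": {
  "moves": [
    {"travel": [0, 0, -3], "dr": [0, 0, 0]},
    {"travel": [0, 0, -5], "dr": [0, 0, 0]},
    {"travel": [0, 0, -8], "dr": [0, 0, 0]},
    {"travel": [0, 0, -10], "dr": [0, 0, 0]},
    {"travel": [0, 0, -12], "dr": [0, 0, 0]},
    {"travel": [0, 0, -12], "dr": [0, 0, 0]},
    {"travel": [0, 0, -10], "dr": [0, 0, 0]},
    {"travel": [0, 0, 0], "dr": [0, 0, 0]},
    {"travel": [0, 0, 0], "dr": [0, 0, 0]}
  ]
}}

```text
clock: 11.52
position: [0.4228, -0.2413, 0.065]
ee_rot: [0.997, -0.081, -0.0, -0.0]
ft_force: [-0.1, -0.4, -1.9]
grip_width: 0.219
```

Call:
{"fn": "servo_tool", "kwargs": {
  "moves": [
    {"travel": [0, 0, 0], "dr": [0, 0, -4.1]},
    {"travel": [0, 0, 0], "dr": [0, 0, -4.2]},
    {"travel": [5.9, -30.7, 0], "dr": [0, 0, 0]},
    {"travel": [5.9, -30.7, 0], "dr": [0, 0, 0]},
    {"travel": [5.9, -30.7, 0], "dr": [0, 0, 0]},
    {"travel": [5.9, -30.7, 0], "dr": [0, 0, 0]},
    {"travel": [5.9, -30.7, 0], "dr": [0, 0, 0]},
    {"travel": [5.9, -30.7, 0], "dr": [0, 0, 0]},
    {"travel": [5.9, -30.7, 0], "dr": [0, 0, 0]},
    {"travel": [5.9, -30.7, 0], "dr": [0, 0, 0]},
    {"travel": [5.9, -30.7, 0], "dr": [0, 0, 0]},
    {"travel": [5.9, -30.7, 0], "dr": [0, 0, 0]}
  ]
}}

```text
clock: 13.02
position: [0.4869, 0.0653, 0.0647]
ee_rot: [1.0, -0.009, -0.0, 0.0]
ft_force: [0.7, 0.7, -2.5]
grip_width: 0.223
```

Call:
{"fn": "servo_tool", "kwargs": {
  "moves": [
    {"travel": [0, 0, 12], "dr": [0, 0, 0]},
    {"travel": [0, 0, 12], "dr": [0, 0, 0]},
    {"travel": [0, 0, 12], "dr": [0, 0, 0]},
    {"travel": [0, 0, 12], "dr": [0, 0, 0]},
    {"travel": [0, 0, 12], "dr": [0, 0, 0]},
    {"travel": [0, 0, 0], "dr": [0, 0, 0]},
    {"travel": [0, 0, 0], "dr": [0, 0, 0]}
  ]
}}

```text
clock: 13.9
position: [0.4875, 0.0644, 0.0055]
ee_rot: [1.0, -0.009, 0.0, -0.0]
ft_force: [0.2, -0.4, -1.2]
grip_width: 0.224
```

Run:
```python
from h import *
snap('w7')
# measure skewer neck/rod line in the wrist view plus block tops, and scene/top pictures
s=manip.camera("scene");t=manip.camera("top")
f=lambda im,x,y,w,h:cv2.resize(im[y:y+h,x:x+w],(400,300),interpolation=cv2.INTER_CUBIC)
cv2.imwrite("pics/c7.png",np.hstack([f(s,240,150,120,90),f(t,220,190,120,90)]))
w=cv2.imread("pics/w7.png");cv2.imwrite("pics/c7.png",np.vstack([cv2.imread("pics/c7.png"),cv2.resize(w[0:240],(800,300))]))
```

```text
13.9 [0.4875 0.0644 0.0055] toolx yaw -1.001669956104391 [ 0.2426 -0.4317 -1.2165]
```

View pics/c7.png

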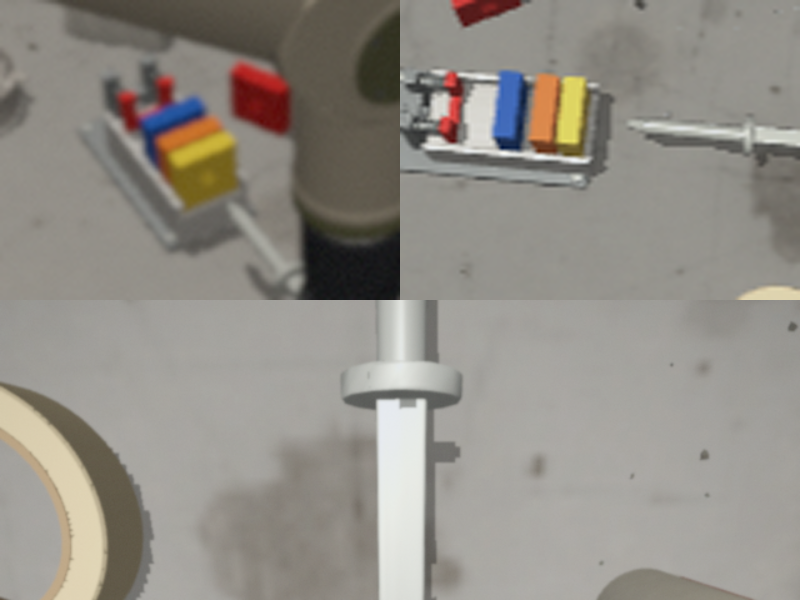

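Run:
```python
from h import *
c=manip.calibration("top");P=proj(c,[[.4906,.2444,.062],[.4892,.1554,.062],[.4908,.275,.062],[.4908,.283,.087]]);print((P-[220,190])/.3+[400,0])
# neck direction in w7
w=np.load("w7.npz");g=cv2.cvtColor(cv2.imread("pics/w7.png"),cv2.COLOR_BGR2GRAY).astype(float)
pts=[]
for r in range(90,230,5):
    d=np.diff(g[r,280:360]);a=np.argmax(d[:35])+280.5;b=np.argmin(d[35:])+315.5;pts.append(((a+b)/2,r,b-a))
pts=np.array(pts);W=ray(w,pts[:,:2],.068)*1e3;k=np.abs(pts[:,2]-np.median(pts[:,2]))<3
p=np.polyfit(W[k,1],W[k,0],1);print("yaw",90-np.degrees(np.arctan(p[0])),"x at 64,155,244",np.polyval(p,[64.4,155,244]),pts[:3],k.sum())
```

```text
[[622.2016 119.6412]
 [741.8757 131.0354]
 [581.0641 116.096 ]
 [567.3701 107.0486]]
yaw 89.02938398469513 x at 64,155,244 [486.8608 488.3958 489.9036] [[321.   90.   39. ]
 [320.5  95.   38. ]
 [321.  100.   39. ]] 28
```

Call:
{"fn": "servo_tool", "kwargs": {
  "moves": [
    {"travel": [0, -7, 0], "dr": [0, 0, 0]},
    {"travel": [0, -7, 0], "dr": [0, 0, 0]},
    {"travel": [0, -7, 0], "dr": [0, 0, 0]},
    {"travel": [0, -5, 0], "dr": [0, 0, 0]},
    {"travel": [0, -5, 0], "dr": [0, 0, 0]},
    {"travel": [0, -5, 0], "dr": [0, 0, 0]},
    {"travel": [0, -5, 0], "dr": [0, 0, 0]},
    {"travel": [0, -5, 0], "dr": [0, 0, 0]},
    {"travel": [0, 0, 0], "dr": [0, 0, 0]}
  ]
}}

```text
clock: 15.18
position: [0.488, 0.1109, 0.0053]
ee_rot: [1.0, -0.008, 0.0, -0.0]
ft_force: [-0.6, 0.3, -2.4]
grip_width: 0.224
```

```bash
cat >> h.py <<'E'
def st():
    o=manip.get_obs();print(o["clock"],o["position"],o["ft_force"],o["torque"],o["grip_width"])
E
python3 - <<'E'
from h import *
st();snap('w8')
rects("w8",{"yellow":((24,150,170),(34,255,255)),"orange":((8,150,170),(20,255,255))},(200,0,440,240),.087)
E
```

```text
15.175 [0.488  0.1109 0.0053] [-0.5815  0.2721 -2.3982] [-0.1223  0.0296 -0.0053] 0.2235534468182961
15.175 [0.488  0.1109 0.0053] toolx yaw -0.9570855368588003 [-0.5815  0.2721 -2.3982]Traceback (most recent call last):
  File "<stdin>", line 3, in <module>
  File "h.py", line 29, in rects
    cs=max(cv2.findContours(k,0,1)[0],key=cv2.contourArea)
ValueError: max() iterable argument is empty
```

Call:
{"fn": "servo_tool", "kwargs": {
  "moves": [
    {"travel": [0, -5, 0], "dr": [0, 0, 0]},
    {"travel": [0, -5, 0], "dr": [0, 0, 0]},
    {"travel": [0, -5, 0], "dr": [0, 0, 0]},
    {"travel": [0, -5, 0], "dr": [0, 0, 0]},
    {"travel": [0, -5, 0], "dr": [0, 0, 0]},
    {"travel": [0, 0, 0], "dr": [0, 0, 0]}
  ]
}}

```text
clock: 15.98
position: [0.4884, 0.136, 0.0053]
ee_rot: [1.0, -0.008, -0.0, -0.0]
ft_force: [-0.1, 0.9, -1.2]
grip_width: 0.227
```

Run:
```python
from h import *
st()
w=snap('w9')
rects("w9",{"yellow":((24,130,120),(34,255,255))},(200,0,440,240),.087)
```

```text
15.975 [0.4884 0.136  0.0053] [-0.0974  0.9452 -1.1674] [-0.1562  0.005   0.0656] 0.2270199851670377
15.975 [0.4884 0.136  0.0053] toolx yaw -0.9511669160818526 [-0.0974  0.9452 -1.1674]Traceback (most recent call last):
  File "<stdin>", line 4, in <module>
  File "h.py", line 29, in rects
    cs=max(cv2.findContours(k,0,1)[0],key=cv2.contourArea)
ValueError: max() iterable argument is empty
```

Call:
{"fn": "servo_tool", "kwargs": {
  "moves": [
    {"travel": [0, -5, 0], "dr": [0, 0, 0]},
    {"travel": [0, -5, 0], "dr": [0, 0, 0]},
    {"travel": [0, -5, 0], "dr": [0, 0, 0]},
    {"travel": [0, -5, 0], "dr": [0, 0, 0]},
    {"travel": [0, -5, 0], "dr": [0, 0, 0]},
    {"travel": [0, 0, 0], "dr": [0, 0, 0]}
  ]
}}

```text
clock: 16.77
position: [0.4888, 0.161, 0.0053]
ee_rot: [1.0, -0.008, 0.0, -0.0]
ft_force: [0.1, 0.0, -1.6]
grip_width: 0.22
```

Run:
```python
from h import *
st()
w=snap('w10')
s=manip.camera("scene");t=manip.camera("top")
f=lambda im,x,y,w,h:cv2.resize(im[y:y+h,x:x+w],(400,300),interpolation=cv2.INTER_CUBIC)
a=np.hstack([f(s,250,150,100,75),f(t,205,190,100,75)])
cv2.imwrite("pics/c10.png",np.vstack([a,cv2.resize(w[0:240],(800,300))]))
```

```text
16.775 [0.4888 0.161  0.0053] [ 0.0906  0.0359 -1.5744] [-0.1635 -0.0245 -0.0557] 0.2198608259024098
16.775 [0.4888 0.161  0.0053] toolx yaw -0.9473080263786595 [ 0.0906  0.0359 -1.5744]
```

View pics/c10.png

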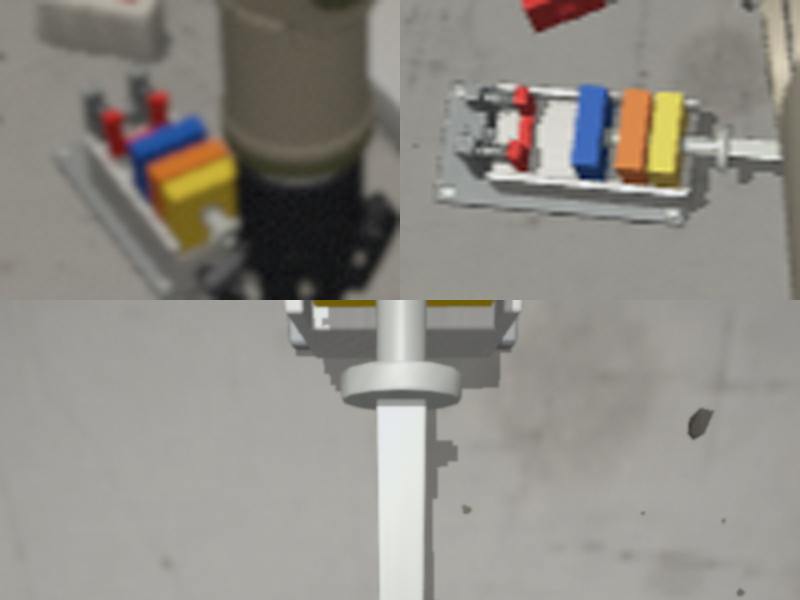

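All three blocks are threaded and aligned: the collar at (402,380) lies midway between the trough walls, and the blue block hasn't moved. I push on.

Call:
{"fn": "servo_tool", "kwargs": {
  "moves": [
    {"travel": [0, -5, 0], "dr": [0, 0, 0]},
    {"travel": [0, -5, 0], "dr": [0, 0, 0]},
    {"travel": [0, -5, 0], "dr": [0, 0, 0]},
    {"travel": [0, -5, 0], "dr": [0, 0, 0]},
    {"travel": [0, -4, 0], "dr": [0, 0, 0]},
    {"travel": [0, -4, 0], "dr": [0, 0, 0]},
    {"travel": [0, -4, 0], "dr": [0, 0, 0]},
    {"travel": [0, -4, 0], "dr": [0, 0, 0]},
    {"travel": [0, -4, 0], "dr": [0, 0, 0]},
    {"travel": [0, -4, 0], "dr": [0, 0, 0]},
    {"travel": [0, -4, 0], "dr": [0, 0, 0]},
    {"travel": [0, 0, 0], "dr": [0, 0, 0]}
  ]
}}

```text
clock: 18.42
position: [0.4897, 0.209, 0.0053]
ee_rot: [1.0, -0.008, 0.0, -0.0]
ft_force: [0.9, 0.2, -2.0]
grip_width: 0.226
```

Run:
```python
from h import *
st()
w=snap('w11')
rects("w11",{"yellow":((22,120,80),(36,255,255))},(200,0,440,240),.087)
c=manip.calibration("top");t=manip.camera("top");cv2.imwrite("pics/t11.png",t)
hsv=cv2.cvtColor(t,cv2.COLOR_BGR2HSV);b=cv2.cvtColor(cv2.imread("pics/top0.png"),cv2.COLOR_BGR2HSV)
for n,lo,hi in(("y",(24,120,120),(34,255,255)),("o",(8,120,120),(20,255,255)),("b",(105,150,80),(125,255,255)),("red",(0,150,150),(5,255,255))):
    for h in(b,hsv):
        m=cv2.inRange(h,lo,hi)[205:240,205:300];ys,xs=np.nonzero(m);print(n,len(xs),xs.mean()+205,ys.mean()+205,end=" | ")
    print()
```

```text
18.425 [0.4897 0.209  0.0053] [ 0.9001  0.1775 -2.0489] [-0.1361  0.0134  0.005 ] 0.22578673641189334
18.425 [0.4897 0.209  0.0053] toolx yaw -0.9560082037735259 [ 0.9001  0.1775 -2.0489]
yellow centre [491.08 299.31] size [15.83 49.87] ang 89.02
y 146 271.0068493150685 222.8835616438356 | y 136 260.86764705882354 221.86029411764707 | 
o 154 263.25324675324674 222.3181818181818 | o 123 253.95934959349594 221.390243902439 | 
b 139 252.46762589928056 221.76978417266187 | b 109 247.19266055045873 222.07339449541286 | 
red 43 235.0 221.41860465116278 | red 31 234.41935483870967 221.48387096774195 |
```

Call:
{"fn": "servo_tool", "kwargs": {
  "moves": [
    {"travel": [0, -3, 0], "dr": [0, 0, 0]},
    {"travel": [0, -3, 0], "dr": [0, 0, 0]},
    {"travel": [0, -2, 0], "dr": [0, 0, 0]},
    {"travel": [0, -1, 0], "dr": [0, 0, 0]},
    {"travel": [0, -1, 0], "dr": [0, 0, 0]},
    {"travel": [0, 0, 0], "dr": [0, 0, 0]}
  ]
}}

```text
clock: 19.27
position: [0.4899, 0.2186, 0.0053]
ee_rot: [1.0, -0.009, 0.0, -0.0]
ft_force: [0.0, -1.7, -1.6]
grip_width: 0.224
```

```bash
cat >> h.py <<'E'
def favg(n=6):
    a=[];p=[]
    for i in range(n):
        t=manip.camera("top");o=manip.get_obs();a.append(o["ft_force"]);p.append(o["position"])
    m=cv2.inRange(cv2.cvtColor(t,cv2.COLOR_BGR2HSV),(0,150,150),(5,255,255))[205:240,215:250];xs=np.nonzero(m)[1]
    print(o["clock"],"F",np.mean(a,0),"sd",np.std(a,0),"pos",np.mean(p,0),"pad px",xs.mean()+215)
E
python3 -c "
from h import *
favg()"
```

```text
19.575 F [ 0.1836 -0.3654 -2.0874] sd [0.6068 0.3911 0.6496] pos [0.4899 0.2185 0.0053] pad px 234.41935483870967
```

Call:
{"fn": "servo_tool", "kwargs": {
  "moves": [
    {"travel": [0, -1, 0], "dr": [0, 0, 0]},
    {"travel": [0, -1, 0], "dr": [0, 0, 0]},
    {"travel": [0, 0, 0], "dr": [0, 0, 0]}
  ]
}}

```text
clock: 19.95
position: [0.49, 0.2206, 0.0053]
ee_rot: [1.0, -0.009, 0.0, -0.0]
ft_force: [0.3, -1.1, -2.0]
grip_width: 0.223
```

Call:
{"fn": "servo_tool", "kwargs": {
  "moves": [
    {"travel": [0, -1, 0], "dr": [0, 0, 0]},
    {"travel": [0, 0, 0], "dr": [0, 0, 0]}
  ]
}}

```text
clock: 20.2
position: [0.49, 0.2216, 0.0053]
ee_rot: [1.0, -0.009, 0.0, -0.0]
ft_force: [-0.2, -0.4, -2.0]
grip_width: 0.227
```

Call:
{"fn": "servo_tool", "kwargs": {
  "moves": [
    {"travel": [0, -1, 0], "dr": [0, 0, 0]},
    {"travel": [0, 0, 0], "dr": [0, 0, 0]}
  ]
}}

```text
clock: 20.45
position: [0.4899, 0.2226, 0.0053]
ee_rot: [1.0, -0.009, 0.0, -0.0]
ft_force: [-0.4, -1.2, -2.0]
grip_width: 0.222
```

Call:
{"fn": "servo_tool", "kwargs": {
  "moves": [
    {"travel": [0, -0.7, 0], "dr": [0, 0, 0]},
    {"travel": [0, 0, 0], "dr": [0, 0, 0]}
  ]
}}

```text
clock: 20.7
position: [0.49, 0.2232, 0.0053]
ee_rot: [1.0, -0.009, 0.0, -0.0]
ft_force: [-0.1, 0.3, -2.0]
grip_width: 0.228
```

Call:
{"fn": "servo_tool", "kwargs": {
  "moves": [
    {"travel": [0, -0.7, 0], "dr": [0, 0, 0]},
    {"travel": [0, 0, 0], "dr": [0, 0, 0]}
  ]
}}

```text
clock: 20.95
position: [0.49, 0.2239, 0.0053]
ee_rot: [1.0, -0.009, 0.0, -0.0]
ft_force: [-0.4, -0.9, -0.7]
grip_width: 0.223
```

Call:
{"fn": "servo_tool", "kwargs": {
  "moves": [
    {"travel": [0, -0.7, 0], "dr": [0, 0, 0]},
    {"travel": [0, 0, 0], "dr": [0, 0, 0]}
  ]
}}

```text
clock: 21.2
position: [0.49, 0.2247, 0.0053]
ee_rot: [1.0, -0.009, 0.0, -0.0]
ft_force: [0.2, 0.0, -1.7]
grip_width: 0.226
```

Call:
{"fn": "servo_tool", "kwargs": {
  "moves": [
    {"travel": [0, -0.7, 0], "dr": [0, 0, 0]},
    {"travel": [0, 0, 0], "dr": [0, 0, 0]}
  ]
}}

```text
clock: 21.45
position: [0.49, 0.2254, 0.0053]
ee_rot: [1.0, -0.009, 0.0, -0.0]
ft_force: [-0.1, -0.3, -1.4]
grip_width: 0.227
```

Call:
{"fn": "servo_tool", "kwargs": {
  "moves": [
    {"travel": [0, -0.7, 0], "dr": [0, 0, 0]},
    {"travel": [0, 0, 0], "dr": [0, 0, 0]}
  ]
}}

```text
clock: 21.7
position: [0.49, 0.226, 0.0053]
ee_rot: [1.0, -0.009, 0.0, -0.0]
ft_force: [0.5, -0.6, -2.1]
grip_width: 0.226
```

Call:
{"fn": "servo_tool", "kwargs": {
  "moves": [
    {"travel": [0, -0.7, 0], "dr": [0, 0, 0]},
    {"travel": [0, 0, 0], "dr": [0, 0, 0]}
  ]
}}

```text
clock: 21.95
position: [0.49, 0.2267, 0.0053]
ee_rot: [1.0, -0.009, 0.0, -0.0]
ft_force: [-0.7, -0.3, -1.8]
grip_width: 0.222
```

Run:
```python
from h import *
favg(3)
c=manip.calibration("top");t=manip.camera("top");cv2.imwrite("pics/t12.png",t)
# block/pad pixel columns along the trough mid row
f=lambda im:cv2.resize(im[200:245,205:275],(700,450),interpolation=cv2.INTER_CUBIC)
w=cv2.imread("pics/w2.png");cv2.imwrite("pics/c12.png",f(t))
```

```text
22.1 F [ 0.1843 -0.7192 -1.384 ] sd [0.7168 0.3717 0.6449] pos [0.49   0.2267 0.0053] pad px 234.10714285714286
```

View pics/c12.png

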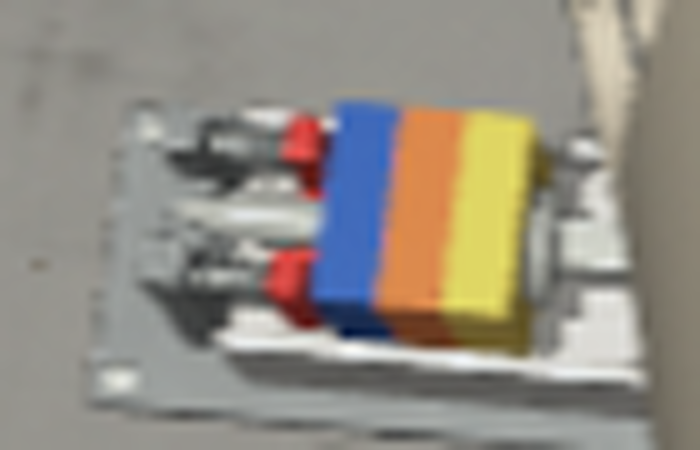

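The blocks are closed up on the collar, with the blue block just short of the pad at about (310,200). I continue in fine steps.

Call:
{"fn": "servo_tool", "kwargs": {
  "moves": [
    {"travel": [0, -0.6, 0], "dr": [0, 0, 0]},
    {"travel": [0, 0, 0], "dr": [0, 0, 0]}
  ]
}}

```text
clock: 22.4
position: [0.4901, 0.2272, 0.0053]
ee_rot: [1.0, -0.009, 0.0, -0.0]
ft_force: [-0.2, -0.5, -1.7]
grip_width: 0.22
```

Call:
{"fn": "servo_tool", "kwargs": {
  "moves": [
    {"travel": [0, -0.6, 0], "dr": [0, 0, 0]},
    {"travel": [0, 0, 0], "dr": [0, 0, 0]}
  ]
}}

```text
clock: 22.65
position: [0.4901, 0.2279, 0.0053]
ee_rot: [1.0, -0.009, 0.0, -0.0]
ft_force: [0.9, -1.2, -2.1]
grip_width: 0.226
```

Call:
{"fn": "servo_tool", "kwargs": {
  "moves": [
    {"travel": [0, -0.6, 0], "dr": [0, 0, 0]},
    {"travel": [0, 0, 0], "dr": [0, 0, 0]}
  ]
}}

```text
clock: 22.9
position: [0.4901, 0.2286, 0.0053]
ee_rot: [1.0, -0.009, 0.0, -0.0]
ft_force: [-0.1, 0.2, -1.9]
grip_width: 0.221
```

Call:
{"fn": "servo_tool", "kwargs": {
  "moves": [
    {"travel": [0, -0.6, 0], "dr": [0, 0, 0]},
    {"travel": [0, 0, 0], "dr": [0, 0, 0]}
  ]
}}

```text
clock: 23.15
position: [0.4901, 0.2292, 0.0053]
ee_rot: [1.0, -0.009, 0.0, -0.0]
ft_force: [0.6, -0.1, -1.8]
grip_width: 0.223
```

Call:
{"fn": "servo_tool", "kwargs": {
  "moves": [
    {"travel": [0, -0.6, 0], "dr": [0, 0, 0]},
    {"travel": [0, 0, 0], "dr": [0, 0, 0]}
  ]
}}

```text
clock: 23.4
position: [0.4901, 0.2297, 0.0053]
ee_rot: [1.0, -0.009, 0.0, -0.0]
ft_force: [0.4, -0.9, -1.8]
grip_width: 0.228
```

Call:
{"fn": "servo_tool", "kwargs": {
  "moves": [
    {"travel": [0, -0.6, 0], "dr": [0, 0, 0]},
    {"travel": [0, 0, 0], "dr": [0, 0, 0]}
  ]
}}

```text
clock: 23.65
position: [0.4901, 0.2303, 0.0053]
ee_rot: [1.0, -0.009, 0.0, -0.0]
ft_force: [-0.9, -0.4, -1.9]
grip_width: 0.224
```

Call:
{"fn": "servo_tool", "kwargs": {
  "moves": [
    {"travel": [0, -0.6, 0], "dr": [0, 0, 0]},
    {"travel": [0, 0, 0], "dr": [0, 0, 0]}
  ]
}}

```text
clock: 23.9
position: [0.4901, 0.2309, 0.0053]
ee_rot: [1.0, -0.009, -0.0, -0.0]
ft_force: [-0.9, 0.4, -1.3]
grip_width: 0.227
```

Call:
{"fn": "servo_tool", "kwargs": {
  "moves": [
    {"travel": [0, -0.6, 0], "dr": [0, 0, 0]},
    {"travel": [0, 0, 0], "dr": [0, 0, 0]}
  ]
}}

```text
clock: 24.15
position: [0.4901, 0.2313, 0.0053]
ee_rot: [1.0, -0.009, 0.0, 0.0]
ft_force: [0.3, -1.9, -2.4]
grip_width: 0.227
```

Run:
```python
from h import *
favg(3)
a=cv2.imread("pics/t12.png");b=manip.camera("top");cv2.imwrite("pics/t13.png",b);z=cv2.imread("pics/top0.png")
for im in(z,a,b):
    h=cv2.cvtColor(im,cv2.COLOR_BGR2HSV).astype(int);sub=im[:,:,:].astype(int)
    # far and near extents of the pad arms and the blue block on rows through each arm
    red=(im[...,2].astype(int)-im[...,1]);blu=(im[...,0].astype(int)-im[...,2])
    for r in(215,229):
        print(r,"red",red[r,228:242].tolist(),"blue",blu[r,232:250].tolist())
```

```text
24.3 F [ 0.1236 -1.7016 -1.2757] sd [0.3595 0.4908 0.6153] pos [0.4901 0.2314 0.0053] pad px 233.0909090909091
215 red [-4, -2, -3, -2, -2, 88, 139, 134, 101, 60, 36, 9, 1, 1] blue [-1, -91, -143, -138, -105, -61, -39, -13, -5, -4, -7, -8, -8, -8, -8, -7, -6, 52]
229 red [-3, -1, -2, 31, 100, 122, 98, 63, 57, 12, 1, 0, 2, 1] blue [-102, -125, -101, -63, -59, -15, -5, -5, -8, -8, -8, -7, -8, -8, -9, 31, 103, 118]
215 red [-3, -3, -3, -2, -2, 90, 141, 136, 104, 30, -23, -41, -41, -42] blue [-1, -93, -145, -140, -108, -1, 89, 121, 121, 121, 122, 121, -36, -143, -143, -143, -143, -144]
229 red [-2, -2, -3, 32, 102, 125, 101, 49, -15, -42, -41, -41, -41, -42] blue [-105, -128, -103, -38, 78, 122, 122, 121, 121, 121, 0, -121, -143, -143, -143, -142, -136, -126]
215 red [-4, -2, -4, -3, -3, 89, 140, 117, 36, -41, -41, -41, -41, -41] blue [-1, -92, -145, -111, 22, 121, 121, 121, 121, 121, -2, -123, -143, -144, -143, -143, -141, -130]
229 red [-2, -2, -3, 31, 102, 100, 28, -39, -41, -42, -42, -41, 25, 71] blue [-104, -92, 24, 114, 120, 122, 122, 120, 1, -120, -142, -142, -143, -143, -142, -131, -123, -123]
```

Contact is beginning, with Fy averaging -1.7 N and the pad still unmoved.

Call:
{"fn": "servo_tool", "kwargs": {
  "moves": [
    {"travel": [0, -0.4, 0], "dr": [0, 0, 0]},
    {"travel": [0, 0, 0], "dr": [0, 0, 0]}
  ]
}}

```text
clock: 24.6
position: [0.4901, 0.2314, 0.0052]
ee_rot: [1.0, -0.009, -0.0, 0.0]
ft_force: [0.3, -4.6, -0.7]
grip_width: 0.225
```

```bash
python3 -c "
from h import *
favg(4)"
```

```text
24.8 F [-0.1766 -4.3799 -1.115 ] sd [0.4061 0.2383 0.7221] pos [0.4901 0.2314 0.0053] pad px 233.16666666666666
```

Call:
{"fn": "servo_tool", "kwargs": {
  "moves": [
    {"travel": [0, -0.4, 0], "dr": [0, 0, 0]},
    {"travel": [0, 0, 0], "dr": [0, 0, 0]}
  ]
}}

```text
clock: 25.05
position: [0.4902, 0.2315, 0.0053]
ee_rot: [1.0, -0.009, -0.0, 0.0]
ft_force: [0.6, -6.5, -0.4]
grip_width: 0.224
```

```bash
python3 -c "
from h import *
favg(4)"
```

```text
25.25 F [ 0.4821 -6.4022 -0.9451] sd [0.5596 0.4639 0.493 ] pos [0.4902 0.2315 0.0052] pad px 233.16666666666666
```

Call:
{"fn": "servo_tool", "kwargs": {
  "moves": [
    {"travel": [0, -0.3, 0], "dr": [0, 0, 0]},
    {"travel": [0, 0, 0], "dr": [0, 0, 0]}
  ]
}}

```text
clock: 25.5
position: [0.4902, 0.2316, 0.0052]
ee_rot: [1.0, -0.009, -0.0, 0.0]
ft_force: [-0.7, -6.4, -0.3]
grip_width: 0.225
```

```bash
python3 -c "
from h import *
favg(4)"
```

```text
25.7 F [ 0.4634 -7.0227 -0.2762] sd [0.3756 0.3563 0.4186] pos [0.4902 0.2316 0.0052] pad px 233.0
```

The slope has dropped to the spring's rate at about 6.5 to 7 N including friction, so the stop has just begun to give. I ease off and lift level.

Call:
{"fn": "servo_tool", "kwargs": {
  "moves": [
    {"travel": [0, 0.6, 0], "dr": [0, 0, 0]},
    {"travel": [0, 0.5, 0], "dr": [0, 0, 0]},
    {"travel": [0, 0, -1.5], "dr": [0, 0, 0]},
    {"travel": [0, 0, -2], "dr": [0, 0, 0]},
    {"travel": [0, 0, -3], "dr": [0, 0, 0]},
    {"travel": [0, 0, -4], "dr": [0, 0, 0]},
    {"travel": [0, 0, -4], "dr": [0, 0, 0]},
    {"travel": [0, 0, -4], "dr": [0, 0, 0]},
    {"travel": [0, 0, 0], "dr": [0, 0, 0]}
  ]
}}

```text
clock: 26.82
position: [0.4902, 0.2315, 0.0242]
ee_rot: [1.0, -0.009, 0.0, -0.0]
ft_force: [0.8, -2.6, -3.7]
grip_width: 0.223
```

```bash
python3 -c "
from h import *
favg(3);st()"
```

```text
26.975 F [-0.2692 -3.1979 -3.1612] sd [0.5447 0.226  0.1378] pos [0.4902 0.2315 0.0239] pad px 232.0
26.975 [0.4902 0.2316 0.0239] [-0.1405 -2.9919 -3.0206] [-0.9031  0.0008  0.0343] 0.22170646628370066
```

Call:
{"fn": "servo_tool", "kwargs": {
  "moves": [
    {"travel": [0, 0.6, 0], "dr": [0, 0, 0]},
    {"travel": [0, 0.6, -1], "dr": [0, 0, 0]},
    {"travel": [0, 0, -3], "dr": [0, 0, 0]},
    {"travel": [0, 0, -5], "dr": [0, 0, 0]},
    {"travel": [0, 0, -7], "dr": [0, 0, 0]},
    {"travel": [0, 0, -7], "dr": [0.5, 0, 0]},
    {"travel": [0, 0, -7], "dr": [0.5, 0, 0]},
    {"travel": [0, 0, -7], "dr": [0.5, 0, 0]},
    {"travel": [0, 0, -7], "dr": [0.5, 0, 0]},
    {"travel": [0, 0, -5], "dr": [0.5, 0, 0]},
    {"travel": [0, 0, -3], "dr": [0.5, 0, 0]},
    {"travel": [0, 0, 0], "dr": [0, 0, 0]}
  ]
}}

```text
clock: 28.48
position: [0.4902, 0.2294, 0.076]
ee_rot: [1.0, -0.009, 0.0, -0.026]
ft_force: [-0.2, 0.6, -3.0]
grip_width: 0.222
```

Run:
```python
from h import *
favg(3)
w=snap('w14');s=manip.camera("scene");cv2.imwrite("pics/s14.png",s);t=manip.camera("top")
f=lambda im,x,y,w,h:cv2.resize(im[y:y+h,x:x+w],(400,300),interpolation=cv2.INTER_CUBIC)
cv2.imwrite("pics/c14.png",np.vstack([np.hstack([f(s,220,110,140,105),f(t,205,180,120,90)]),cv2.resize(w[0:240],(800,300))]))
```

```text
28.625 F [ 0.0548  0.1543 -2.9934] sd [0.1731 0.1552 0.3063] pos [0.49   0.2295 0.0756] pad px 232.625
28.625 [0.4899 0.2296 0.0756] toolx yaw -0.9826069027297925 [ 0.2726  0.3574 -2.6115]
```

View pics/c14.png

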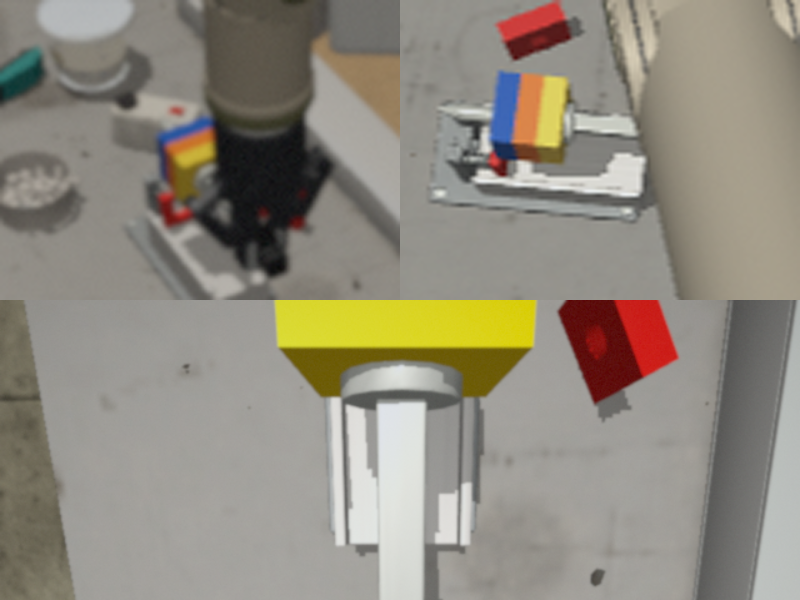

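All three blocks hang together against the collar with the tip 3° up, and the trough is empty. I travel back with a gentle ramp.

Call:
{"fn": "servo_tool", "kwargs": {
  "moves": [
    {"travel": [-0.5, 4, -0.2], "dr": [0, 0, 0]},
    {"travel": [-1, 8, -0.4], "dr": [0, 0, 0]},
    {"travel": [-1.5, 12, -0.6], "dr": [0, 0, 0]},
    {"travel": [-2, 16, -0.8], "dr": [0, 0, 0]},
    {"travel": [-2.5, 20, -1], "dr": [0, 0, 0]},
    {"travel": [-3.1, 25, -1.3], "dr": [0, 0, 0]},
    {"travel": [-3.1, 25, -1.3], "dr": [0, 0, 0]},
    {"travel": [-3.1, 25, -1.3], "dr": [0, 0, 0]},
    {"travel": [-3.1, 25, -1.3], "dr": [0, 0, 0]},
    {"travel": [-3.1, 25, -1.3], "dr": [0, 0, 0]},
    {"travel": [-3.1, 25, -1.3], "dr": [0, 0, 0]},
    {"travel": [-3.1, 25, -1.3], "dr": [0, 0, 0]}
  ]
}}

```text
clock: 30.28
position: [0.4564, -0.007, 0.0756]
ee_rot: [1.0, -0.009, 0.0, -0.026]
ft_force: [-0.2, 1.1, -3.1]
grip_width: 0.223
```

Call:
{"fn": "servo_tool", "kwargs": {
  "moves": [
    {"travel": [-3.1, 25, -1.3], "dr": [0, 0, 0]},
    {"travel": [-3.1, 25, -1.3], "dr": [0, 0, 0]},
    {"travel": [-3.1, 25, -1.3], "dr": [0, 0, 0]},
    {"travel": [-3.1, 25, -1.3], "dr": [0, 0, 0]},
    {"travel": [-3.1, 25, -1.3], "dr": [0, 0, 0]},
    {"travel": [-3.1, 25, -1.3], "dr": [0, 0, 0]},
    {"travel": [-3.1, 25, -1.3], "dr": [0, 0, 0]},
    {"travel": [-2.5, 20, -1], "dr": [0, 0, 0]},
    {"travel": [-2, 16, -0.8], "dr": [0, 0, 0]},
    {"travel": [-1.5, 12, -0.6], "dr": [0, 0, 0]},
    {"travel": [-1, 8, -0.4], "dr": [0, 0, 0]},
    {"travel": [-0.5, 4, -0.2], "dr": [0, 0, 0]}
  ]
}}

```text
clock: 31.78
position: [0.4234, -0.2403, 0.0753]
ee_rot: [1.0, -0.009, 0.0, -0.026]
ft_force: [0.3, 0.5, -3.3]
grip_width: 0.225
```

Call:
{"fn": "servo_tool", "kwargs": {
  "moves": [
    {"travel": [0, 0, 0], "dr": [-1, 0, 0]},
    {"travel": [0, 0, 0], "dr": [-1, 0, 0]},
    {"travel": [0, 0, 0], "dr": [-1, 0, 0]},
    {"travel": [0, 0, 0], "dr": [0, 0, 1]},
    {"travel": [0, 0, 0], "dr": [0, 0, 1.5]},
    {"travel": [0, 0, 0], "dr": [0, 0, 1.8]},
    {"travel": [0, 0, 0], "dr": [0, 0, 1.8]},
    {"travel": [0, 0, 0], "dr": [0, 0, 1.2]},
    {"travel": [0, 0, 0], "dr": [0, 0, 1]},
    {"travel": [0, 0, 0], "dr": [0, 0, 0]}
  ]
}}

```text
clock: 33.02
position: [0.4235, -0.24, 0.0753]
ee_rot: [0.997, -0.081, -0.0, -0.0]
ft_force: [0.6, -0.4, -4.1]
grip_width: 0.222
```

Run:
```python
from h import *
w=snap('w15');st()
tocmd([.4229,-.2416,.0054],np.radians(-9.295))
c=np.load("w15.npz");g=cv2.cvtColor(w,cv2.COLOR_BGR2GRAY).astype(float)
# yellow near edge: same place as in w14?
for n in("w14","w15"):
    h=cv2.cvtColor(cv2.imread(f"pics/{n}.png"),cv2.COLOR_BGR2HSV);m=cv2.inRange(h,(22,120,60),(36,255,255))[0:120,200:450]
    ys,xs=np.nonzero(m);print(n,"yellow rows",ys.min(),ys.max(),"cols",xs.min()+200,xs.max()+200)
```

```text
33.025 [ 0.4235 -0.24    0.0753] toolx yaw -9.307617277791074 [ 0.5908 -0.3625 -4.135 ]
33.075 [ 0.4235 -0.24    0.0753] [ 0.3591  0.1186 -2.0412] [-0.3486  0.04   -0.0303] 0.22396336809272221
shift mm [-0.3708  1.6862 69.9163]
turn deg [-0.0021  0.002   0.0092]
w14 yellow rows 0 77 cols 220 428
w15 yellow rows 0 77 cols 221 428
```

Call:
{"fn": "servo_tool", "kwargs": {
  "moves": [
    {"travel": [-0.4, 1.7, 0], "dr": [0, 0, 0]},
    {"travel": [0, 0, 4], "dr": [0, 0, 0]},
    {"travel": [0, 0, 7], "dr": [0, 0, 0]},
    {"travel": [0, 0, 8], "dr": [0, 0, 0]},
    {"travel": [0, 0, 8], "dr": [0, 0, 0]},
    {"travel": [0, 0, 8], "dr": [0, 0, 0]},
    {"travel": [0, 0, 7], "dr": [0, 0, 0]},
    {"travel": [0, 0, 5], "dr": [0, 0, 0]},
    {"travel": [0, 0, 4], "dr": [0, 0, 0]},
    {"travel": [0, 0, 4], "dr": [0, 0, 0]},
    {"travel": [0, 0, 0], "dr": [0, 0, 0]}
  ]
}}

```text
clock: 34.45
position: [0.4228, -0.2416, 0.0201]
ee_rot: [0.997, -0.081, -0.0, -0.0]
ft_force: [-0.9, 0.2, -2.7]
grip_width: 0.221
```

Call:
{"fn": "servo_tool", "kwargs": {
  "moves": [
    {"travel": [0, 0, 3], "dr": [0, 0, 0]},
    {"travel": [0, 0, 3], "dr": [0, 0, 0]},
    {"travel": [0, 0, 2], "dr": [0, 0, 0]},
    {"travel": [0, 0, 2], "dr": [0, 0, 0]},
    {"travel": [0, 0, 1], "dr": [0, 0, 0]},
    {"travel": [0, 0, 1], "dr": [0, 0, 0]},
    {"travel": [0, 0, 0], "dr": [0, 0, 0]}
  ]
}}

```text
clock: 35.33
position: [0.4228, -0.2416, 0.0083]
ee_rot: [0.997, -0.081, -0.0, -0.0]
ft_force: [-0.2, -0.7, -3.2]
grip_width: 0.224
```

```bash
python3 -c "
from h import *
favg(4);st();tocmd([.4229,-.2416,.0054],np.radians(-9.295))"
```

```text
35.525 F [-0.5276  0.3917 -3.5043] sd [0.2319 0.2235 0.6198] pos [ 0.4229 -0.2416  0.0084] pad px 234.97727272727272
35.525 [ 0.4229 -0.2416  0.0084] [-0.8659  0.1612 -4.5449] [-0.3183  0.0243 -0.0355] 0.22737156718614027
shift mm [-0.0132  0.0038  2.9711]
turn deg [-0.0042 -0.0036  0.0052]
```

Call:
{"fn": "servo_tool", "kwargs": {
  "moves": [
    {"travel": [0, 0, 1], "dr": [0, 0, 0]},
    {"travel": [0, 0, 0.7], "dr": [0, 0, 0]},
    {"travel": [0, 0, 0.5], "dr": [0, 0, 0]},
    {"travel": [0, 0, 0], "dr": [0, 0, 0]}
  ]
}}

```text
clock: 36.02
position: [0.4229, -0.2415, 0.0061]
ee_rot: [0.997, -0.081, -0.0, -0.0]
ft_force: [0.2, 0.4, -2.8]
grip_width: 0.217
```

```bash
python3 -c "
from h import *
favg(4);st()"
```

```text
36.225 F [-0.2184 -0.062  -2.4536] sd [0.7226 0.2854 0.3666] pos [ 0.4229 -0.2416  0.0061] pad px 234.97727272727272
36.225 [ 0.4229 -0.2416  0.0061] [-0.5543  0.1198 -1.8243] [-0.1646  0.0805  0.0094] 0.22383253471431164
```

Call:
{"fn": "servo_tool", "kwargs": {
  "moves": [
    {"travel": [0, 0, 0.5], "dr": [0, 0, 0]},
    {"travel": [0, 0, 0.3], "dr": [0, 0, 0]},
    {"travel": [0, 0, 0], "dr": [0, 0, 0]}
  ]
}}

```text
clock: 36.6
position: [0.4229, -0.2416, 0.0055]
ee_rot: [0.997, -0.081, 0.0, -0.0]
ft_force: [-2.3, 0.6, 4.4]
grip_width: 0.226
```

```bash
python3 -c "
from h import *
favg(4);st()"
```

```text
36.8 F [-1.9369  1.2266  4.4849] sd [0.4975 0.5178 0.4105] pos [ 0.423  -0.2416  0.0055] pad px 234.97727272727272
36.8 [ 0.423  -0.2416  0.0055] [-2.6039  0.5617  4.7822] [0.2484 0.3915 0.1115] 0.22348631074429687
```

The skewer is seated: Fz is +4.5 N at the same pose as the original grip. I ease off slightly, open and rise.

Call:
{"fn": "servo_tool", "kwargs": {
  "moves": [
    {"travel": [0, 0, -0.3], "dr": [0, 0, 0]},
    {"travel": [0, 0, 0], "dr": [0, 0, 0]}
  ],
  "squeeze": 20
}}

```text
clock: 37.05
position: [0.4229, -0.2416, 0.0056]
ee_rot: [0.997, -0.081, 0.0, 0.0]
ft_force: [0.1, -0.1, -0.1]
grip_width: 0.223
```

Call:
{"fn": "servo_tool", "kwargs": {
  "moves": [
    {"travel": [0, 0, 0], "dr": [0, 0, 0]},
    {"travel": [0, 0, 0], "dr": [0, 0, 0]},
    {"travel": [0, 0, 0], "dr": [0, 0, 0]},
    {"travel": [0, 0, 0], "dr": [0, 0, 0]},
    {"travel": [0, 0, 0], "dr": [0, 0, 0]}
  ],
  "claw": 0.45
}}

```text
clock: 37.67
position: [0.4229, -0.2416, 0.0056]
ee_rot: [0.997, -0.081, 0.0, -0.0]
ft_force: [-0.5, 0.0, 0.9]
grip_width: 0.549
```

Call:
{"fn": "servo_tool", "kwargs": {
  "moves": [
    {"travel": [0, 0, -4], "dr": [0, 0, 0]},
    {"travel": [0, 0, -8], "dr": [0, 0, 0]},
    {"travel": [0, 0, -12], "dr": [0, 0, 0]},
    {"travel": [0, 0, -20], "dr": [0, 0, 0]},
    {"travel": [0, 0, -25], "dr": [0, 0, 0]},
    {"travel": [0, 0, -30], "dr": [0, 0, 0]},
    {"travel": [0, 0, -30], "dr": [0, 0, 0]},
    {"travel": [0, 0, -20], "dr": [0, 0, 0]},
    {"travel": [0, 0, 0], "dr": [0, 0, 0]}
  ]
}}

```text
clock: 38.8
position: [0.4238, -0.2419, 0.1562]
ee_rot: [0.997, -0.081, 0.002, -0.0]
ft_force: [0.5, -0.0, -0.2]
grip_width: 0.552
```

Run:
```python
from h import *
st();w=snap('w16');s=manip.camera("scene");t=manip.camera("top")
f=lambda im,x,y,w,h:cv2.resize(im[y:y+h,x:x+w],(400,300),interpolation=cv2.INTER_CUBIC)
cv2.imwrite("pics/c16.png",np.vstack([np.hstack([f(s,325,280,120,90),f(t,395,220,120,90)]),cv2.resize(w[0:240],(800,300))]))
z=cv2.imread("pics/top0.png")
for n,(x,y,a,b) in {"glue":(345,180,375,212),"timer":(158,182,202,218),"tin":(158,238,200,280)}.items(): print(n,cv2.absdiff(z,t)[y:b,x:a].mean())
```

```text
38.8 [ 0.4238 -0.2419  0.1562] [ 0.4954 -0.0492 -0.2404] [-0.0338  0.0453  0.013 ] 0.5523750036247772
38.8 [ 0.4238 -0.2419  0.1562] toolx yaw -9.291182116735085 [ 0.4954 -0.0492 -0.2404]
glue 2.6069444444444443
timer 2.774410774410774
tin 2.823507180650038
```

View pics/c16.png

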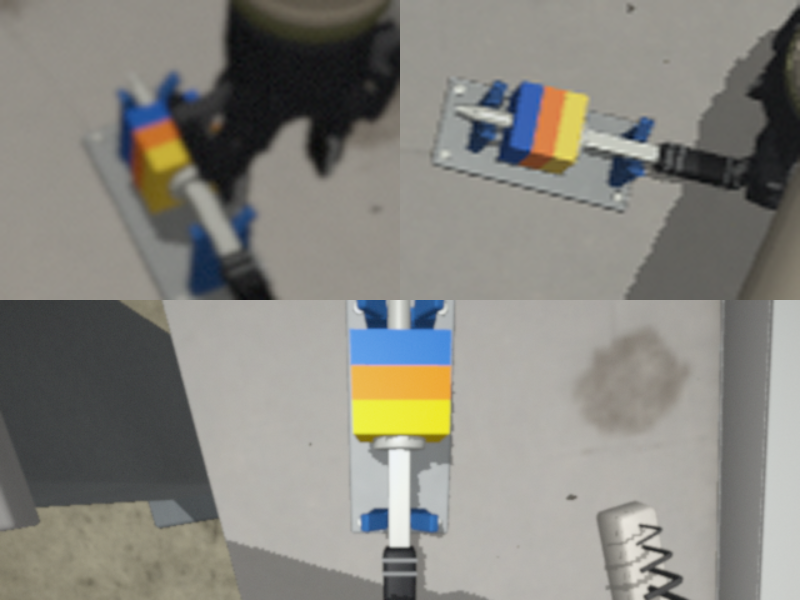

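The skewer lies in both forks with yellow, orange and blue between the collar and the far fork. The gripper is clear, and the glue, timer and tin are unchanged.

```bash
python3 -c "
from workcell import manip
print(manip.hand_in())"
```

```text
the job is handed in; nothing more can be done
None
```

The job is done and handed in at about 39 s. The skewer went through all three blocks, and they were pushed up against the collar. I stopped when the sprung stop just began to give, at about 7 N on the wrist including friction. The three blocks were then lifted out together and the loaded skewer was laid back in its stand.

**Last checks:**
- **Placement:** the final pictures show the skewer in both forks with yellow, orange and blue between the collar and the far fork. The seat pose matched the original grip pose to within a fraction of a millimetre.
- **Hands off:** the gripper was open and raised clear, with the wrist force near zero.
- **Bystanders:** the glue, timer and tin areas of the top view match the start picture to within noise.

**What went wrong or disagreed:**
- **First grasp:** it closed on nothing. The finger ends sit about 38 mm short of the reported TCP, which I corrected from the picture and a test close.
- **Top camera:** it read about 4 mm away from the wrist camera, so I used it only for relative checks.
- **Stop:** the give was judged from force alone. The pad's movement was too small to see in the top view.
- **Lift-out:** the blue block still pressed on the pad at about 3 N at the start of the lift, until I backed off a little further.
- **Picture budget:** I viewed 14 pictures, four over the budget of 10.

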